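# Dock the edge gauge on its checking stand

## Robot

A 6-joint arm with a two-finger parallel gripper is mounted at the origin on the work surface. World frame = base frame: x ahead of the robot, y to its left, z up, the work surface at z = 0. Lengths are in mm, angles in rad, forces in N, time in s.
With the tool pointing down it reaches from about 275 to 825 mm from the base axis. Payload 5.2 kg.
Tool frame: the origin (TCP) lies at the very end of the fingers, on their centre line; the grasp point (between the pads) lies 19 mm behind it; z points along the fingers, y is the direction in which the jaws open and shut (so a half turn about z gives the same grasp; the last joint's range is limited). The gripper opens to 93 mm and grips with 3 to 60 N. Pads are 15 mm wide; open, the fingers measure 128 mm over their backs; the gripper's body (75 mm by 188 mm) begins 65 mm behind the grasp point.
Start: joints at [-1.324, 0.259, 1.535, -0, 1.348, -0.203], TCP at [239.152, -495.289, 218.653] pointing down, gripper open.
Joint ranges: [-3.14, 3.14], [-0.91, 2.08], [0.19, 2.58], [-1.22, 4.36], [0.22, 2.71], [-3.12, 3.12]. Speed limits (rad/s): [2.57, 2.57, 3.14, 3.14, 3.14, 3.14].

## Interface

Orientations are given as a unit quaternion [w, x, y, z].
In Python, from cell import arm, optics gives the robot as it stands.
- The arm moves only by the tool play_rows, never from a script. Its argument "deltas" is a list of rows, each an object of numbers: "dx", "dy", "dz": the shift along the tool's x, y, z in mm; "rx", "ry", "rz": the turn, a rotation vector about the tool's x, y, z in rad. In form: [{"dx": .., "dy": .., "dz": .., "rx": .., "ry": .., "rz": ..}, ...]. A call has exactly 8 rows; each row is the pose to reach, as a shift and turn from the pose commanded when the call began, along the tool's axes at that moment; what a row does not reach only later rows make up. A row lasts 1/10 s, in which the tool goes at most 50 mm and 8.59 degrees, less where a joint would pass 70% of its speed; a pose out of reach is approached as far as the arm can. A call with a gripper value outside its range is refused whole. "claw" is the opening, from 0 (shut) to 1 (fully open), set as the call begins (left out, the last holds). The fingers move at their own pace and stop on an object; "grip_force" is the grip in N (left out, the last holds). Time passes only in rows, so rows that repeat a pose let the fingers close, or fill a call up. It gives the time, the measured TCP pose, the force and the opening at its end, in the units of the state.
- arm.sense(): the state, without advancing time (a new reading comes with each control period).
- optics.grab_frame(name): name is "side" or "top" or "wrist"; returns a dict with "pixels" (480x640x3 uint8, red, green, blue), "fx", "fy", "cx", "cy" (pixels), "k1" (the pictures are not rectified: a ray, as slopes to the right and down, at radius r is drawn at 1 + k1 r^2 times it, then the intrinsics apply), "world_to_cam" (4x4, takes a point from world to camera coordinates). Camera axes: x right, y down, z forward; pixel columns grow to the right and rows downward; lengths in mm; the calibration is good to about 2 mm. A picture is of the moment at which its call begins. There is no depth.
- arm.close_job(): hands the job in, once; it reports no verdict.
The state is a dict: "t": time; "joints": joint angles; "qvel": joint speeds; "tau": joint torques, N m; "ee_pos": TCP position; "eef_rot": TCP orientation; "force": force on the tool from outside, world axes, zero at the start; "moment": the same for the moment, N m; "width": finger opening in mm.
Only numpy, scipy, OpenCV 4.12 (cv2) and the standard library are available. Lean on these libraries where they do the work, as an engineer would, in place of code of your own. Each camera call takes 0.05 s, during which the arm holds its last target.

## Task

On the ski bench, slide the blue dial gauge along the top of its red checking stand, without lifting it off or tipping it, until all three ball feet drop fully home in the cone, groove and flat seats. Then swing the yellow keeper bar fully over the gauge's steel stud, let go, and leave the brush, tape, wax and case undisturbed.

Things in the scene. Friction and masses are not known exactly. Their poses are not given: they have to be found in the camera images.
- stand: Fixed block, red sides, bare aluminium top 40 mm above the bench. Origin at bench level under the middle of the seats; x across (-78 to +78 mm), y along (-168 to +118), z up. Dark steel seats in the top: cone at (-40, +25), V groove along x at (+40, +25), round flat recess at (0, -35). The gauge is parked on the plain top at the -y side and slides towards +y; metal friction about 0.35.
- gauge: Loose dial gauge, 0.56 to 0.94 kg: blue plate, x -52 to +52, y -45 to +40, z 14 to 24 mm, on three 20 mm balls. Origin level with the ball bottoms (40 mm over the bench when parked, 33 when home). Fully home: its origin and axes lie over the stand's. Round black dial with white face, 42 mm across, z 24 to 46, axis at (0, -20). Steel stud 24 mm across, z 24 to 34, axis at (0, +18).
- foot_cone (a point): Centre of the gauge's ball (20 mm) that belongs in the cone; at (-40, +25, 10) mm in the gauge's frame.
- foot_groove (a point): Centre of the gauge's ball (20 mm) that belongs in the V groove; at (+40, +25, 10) mm in the gauge's frame.
- foot_flat (a point): Centre of the gauge's ball (20 mm) that belongs in the flat recess; at (0, -35, 10) mm in the gauge's frame.
- seat_cone (a point): Centre of the mouth of the conical seat, level with the stand's top: 20 mm across, walls 55 degrees steep, in a dark steel ring. A ball whose lowest point comes inside the mouth slides down to the middle, 7 mm lower than on the top (ball centre 3 mm above this point instead of 10). Once down, a sideways push of up to about 8 N on the gauge does not lift it out.
- seat_groove (a point): Middle of the mouth of the V groove, level with the stand's top: 20 mm wide, 36 mm long along the stand's x, walls 55 degrees steep; the ball also drops 7 mm. Axes as the stand's.
- seat_flat (a point): Centre of the round flat-bottomed recess, at the level of the stand's top: 36 mm across, 7 mm deep.
- keeper (a joint): Angle of the yellow keeper bar about a post at the stand's (0, +72) mm, rad. 0 = fully over the stud (a stop), bar pointing to the stand's -y; grows counter-clockwise from above (1.57 = to +x), up to 2.0. Stays where left; 2 to 3 N at its pin moves it. Bar 14 mm wide, 62 long, 31 to 39 mm above the stand's top: clears the stud by 4 mm when the gauge is home, else is blocked by it.
- keeper_pin (a point): On the axis of the upright black pin near the keeper's end, 60 mm above the stand's top: pin 10 mm in diameter, from 39 to 79 mm above the stand's top, 54 mm from the post's axis. The post and hub are 26 mm across and 46 mm high over the stand's top.
- brush: Loose oblong blue and black wax brush, 55 x 125 x 52 mm, lying on the bench; origin under its centre. Leave alone.
- tape: Loose roll of pale tape lying flat, 96 mm across, 38 mm high; origin under its centre. Leave alone.
- wax: Loose orange block of wax, 45 x 90 x 24 mm; origin under its centre. Leave alone.
- case: Small closed red hard case, 120 x 170 x 55 mm with a black handle on top to 71 mm, 0.9 kg; origin under its centre. Leave alone.
Not all that is in view belongs to the job. What is meant by the gauge is not orange or pink, and is the larger of those in its own colour.

How it is judged:
By the outcome, as a careful person would: the job done as asked, in the order asked, and still so for the second after the job is handed in, with the robot touching nothing.
It also fails if it takes over 64 s, if anything falls off the work surface, if the arm or the gripper's body presses on something with over 40 N, if the wrist force passes 120 N, or if a joint passes its speed limit or range.

## Working session

There is one attempt and no reset: what is moved stays moved. The work goes in short steps, Python scripts to look and compute and a tool call to move; the robot and the scene stay as the last step left them, time stands still between calls to the robot, and variables do not carry over. Pictures are saved under pics/ and viewed, and the job is handed in when it is done.

Besides the shell and the picture viewer there is one more tool, called after "Call:" as a command line: name --argument value ..., lists and objects as JSON in quotes. play_rows: Moves the arm, as the interface text tells. Its arguments: {"type":"object","properties":{"deltas":{"type":"array"},"claw":{"type":"number"},"grip_force":{"type":"number"}},"required":["deltas"]}

```bash
ls; mkdir -p pics; python3 - <<'E'
from cell import arm, optics
import cv2
print(arm.sense())
for n in("side","top","wrist"):
    f=optics.grab_frame(n)
    cv2.imwrite(f"pics/{n}0.png",f["pixels"][:,:,::-1])
    print(n,f["fx"],f["fy"],f["cx"],f["cy"],f["k1"]);print(f["world_to_cam"])
E
```

```text
pics
{'t': 0.0, 'joints': array([-1.32378458e+00,  2.59319557e-01,  1.53607784e+00, -1.29405857e-06,
        1.34799915e+00, -2.02783148e-01]), 'qvel': array([4.44002773e-04, 2.76582480e-04, 1.41996239e-03, 8.57534873e-05,
       1.70863354e-03, 6.62626656e-04]), 'tau': array([-6.31422790e-04, -4.37309754e+01, -2.83999604e+01,  7.20458245e-02,
        4.14372585e-02, -1.32066884e-04]), 'ee_pos': array([ 239.02204307, -494.73968553,  217.8324361 ]), 'eef_rot': array([-9.01708606e-04,  9.74816553e-01,  2.23006443e-01, -2.05749675e-05]), 'force': array([-0.1105701 , -0.36406973, -0.32555893]), 'moment': array([-0.04168966,  0.01816907,  0.00109144]), 'width': 93.0931807013651}
side 488.1840400714821 488.1840400714821 314.0591568547706 231.73930944782958 0.031599988743784495
[[-9.99145675e-01 -3.72585512e-02 -1.78807195e-02  5.06064205e+02]
 [-1.76659656e-02  7.76198590e-01 -6.30240956e-01  6.42465918e+01]
 [ 3.73608542e-02 -6.29386645e-01 -7.76193673e-01  1.34597089e+03]
 [ 0.00000000e+00  0.00000000e+00  0.00000000e+00  1.00000000e+00]]
top 608.8105544039735 608.8105544039735 321.6294443273726 237.40294147903944 -0.07115254644620246
[[ 2.17419279e-02 -9.99742426e-01 -6.50927857e-03  1.92236499e+01]
 [-9.80139606e-01 -2.00310394e-02 -1.97294476e-01  5.40513761e+02]
 [ 1.97113271e-01  1.06695640e-02 -9.80322661e-01  1.67834945e+03]
 [ 0.00000000e+00  0.00000000e+00  0.00000000e+00  1.00000000e+00]]
wrist 423.32188512084446 423.32188512084446 316.80527234012607 240.26428871937503 0.022226752677462897
[[ 4.34910756e-01 -9.00471631e-01 -1.86446941e-03 -5.49229360e+02]
 [-8.72300665e-01 -4.21816779e-01  2.47309837e-01 -2.87176561e+01]
 [-2.23481956e-01 -1.05931330e-01 -9.68934656e-01  3.89768322e+02]
 [ 0.00000000e+00  0.00000000e+00  0.00000000e+00  1.00000000e+00]]
```

View pics/side0.png

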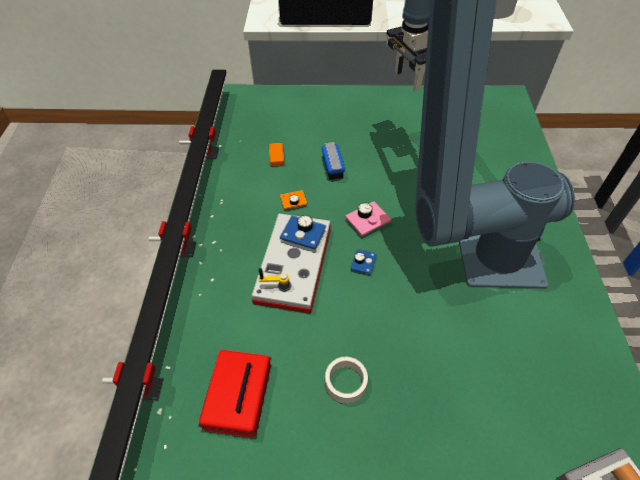

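View pics/top0.png

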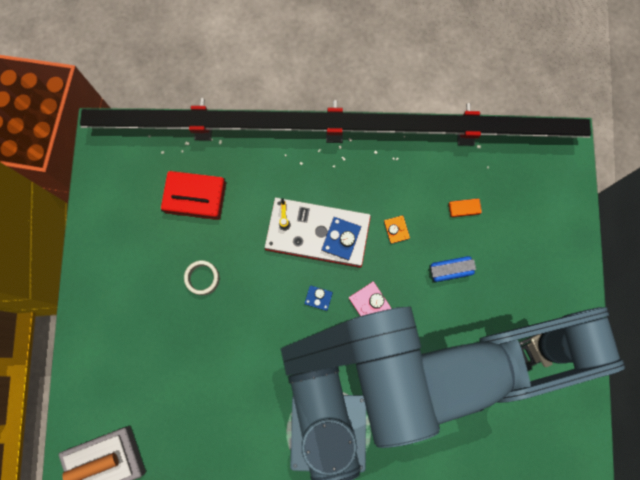

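View pics/wrist0.png

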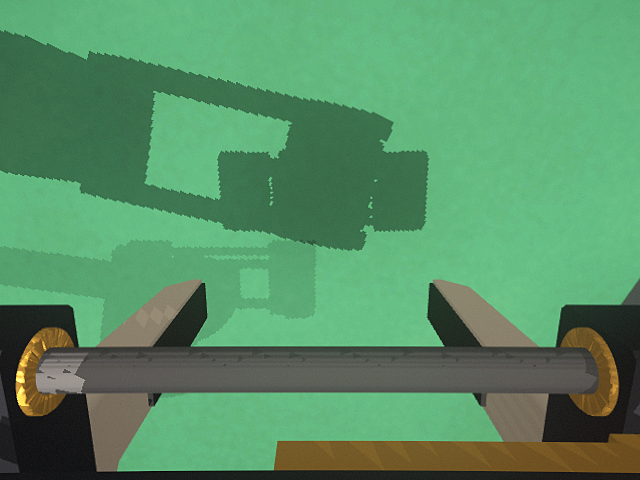

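Gauge candidates in the top view are blue on the stand (341,238), small blue (319,297), orange (397,230) and pink (371,299). The one on the stand is the larger of the blue pair, so it fits. I'll confirm it in an enlarged crop.

```bash
cat > h.py <<'E'
import numpy as np, cv2
from cell import arm, optics
def unpix(f,uv):
    uv=np.atleast_2d(np.array(uv,float))
    d=np.stack([(uv[:,0]-f["cx"])/f["fx"],(uv[:,1]-f["cy"])/f["fy"]],1)
    p=d.copy()
    for _ in range(20): p=d/(1+f["k1"]*(p**2).sum(1,keepdims=True))
    return p
def onplane(f,uv,z):
    p=unpix(f,uv); W=np.array(f["world_to_cam"]); R=W[:3,:3]; c=-R.T@W[:3,3]
    d=np.c_[p,np.ones(len(p))]@R
    return c+d*((z-c[2])/d[:,2])[:,None]
def proj(f,P):
    P=np.atleast_2d(P); W=np.array(f["world_to_cam"]); q=P@W[:3,:3].T+W[:3,3]
    s=q[:,:2]/q[:,2:]; s=s*(1+f["k1"]*(s**2).sum(1,keepdims=True))
    return s*f["fx"]+[f["cx"],f["cy"]]
def crop(f,name,x0,y0,x1,y1,s):
    im=f["pixels"][y0:y1,x0:x1,::-1]
    cv2.imwrite("pics/"+name,cv2.resize(im,None,fx=s,fy=s,interpolation=cv2.INTER_CUBIC))
E
python3 - <<'E'
from h import *
f=optics.grab_frame("top"); crop(f,"top1.png",255,185,415,305,5)
f=optics.grab_frame("side"); crop(f,"side1.png",240,180,400,320,4)
E
```

```text
(no output)
```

View pics/top1.png

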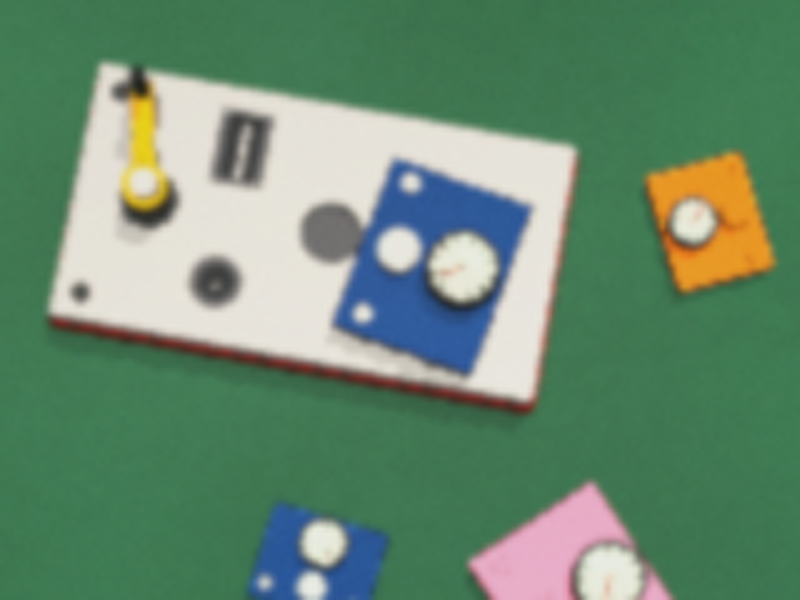

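View pics/side1.png

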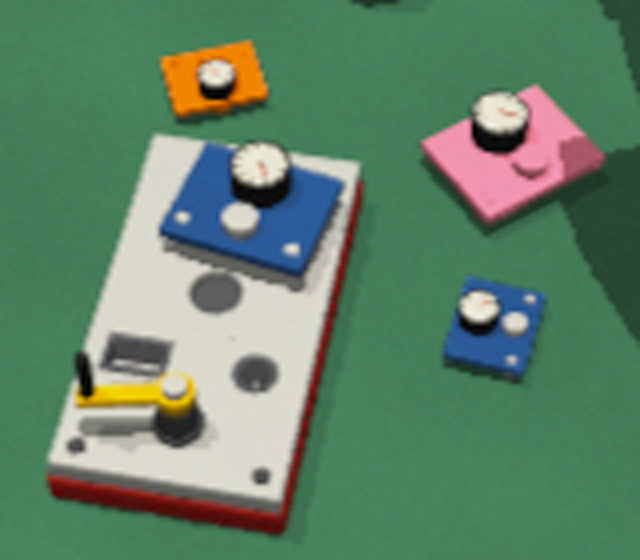

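The crop confirms it. The larger blue gauge is on the stand in the top view at (341,238). The small blue one at (319,297) lies on the bench. Next I'll measure the stand, seats, gauge and keeper.

```bash
cat > meas.py <<'E'
from h import *
def kabsch(A,B):
    A=np.array(A,float);B=np.array(B,float);a=A-A.mean(0);b=B-B.mean(0)
    th=np.arctan2((a[:,0]*b[:,1]-a[:,1]*b[:,0]).sum(),(a*b).sum())
    R=np.array([[np.cos(th),-np.sin(th)],[np.sin(th),np.cos(th)]])
    t=B.mean(0)-R@A.mean(0); return th,t,np.linalg.norm((A@R.T+t)-B,axis=1)
def quad(m):
    c=max(cv2.findContours(m,cv2.RETR_EXTERNAL,cv2.CHAIN_APPROX_NONE)[0],key=cv2.contourArea)
    h=cv2.convexHull(c)
    for e in np.linspace(.01,.1,30):
        q=cv2.approxPolyDP(h,e*cv2.arcLength(h,True),True)
        if len(q)<=4: break
    return q[:,0].astype(float)
def big(m,roi,s=8):
    x0,y0,x1,y1=roi
def measure(name,roi,f=None,zg=64,show=True):
    f=f or optics.grab_frame(name); x0,y0,x1,y1=roi; s=8
    im=cv2.resize(f["pixels"][y0:y1,x0:x1],None,fx=s,fy=s,interpolation=cv2.INTER_CUBIC)
    hsv=cv2.cvtColor(im,cv2.COLOR_RGB2HSV); H,S,V=cv2.split(hsv)
    back=lambda p:(np.array(p)+.5)/s-.5+[x0,y0]
    return f,im,H,S,V,back
E
python3 - <<'E'
from meas import *
out={}
for name,roi in(("top",(255,185,380,275)),("side",(245,205,340,315))):
    f,im,H,S,V,back=measure(name,roi)
    green=((H>45)&(H<95)&(S>70)); red=((H<8)|(H>172))&(S>120)
    top=(~green&~red).astype(np.uint8)*255
    top=cv2.morphologyEx(top,cv2.MORPH_OPEN,np.ones((9,9),np.uint8))
    q=back(quad(top)); print(name,"standquad",q.round(1).tolist()); print(onplane(f,q,40).round(1)[:,:2].tolist())
    bl=((H>100)&(H<125)&(S>130)).astype(np.uint8)*255
    bl=cv2.morphologyEx(bl,cv2.MORPH_OPEN,np.ones((9,9),np.uint8))
    q=back(quad(bl)); print("plate",q.round(1).tolist()); print(onplane(f,q,64).round(1)[:,:2].tolist())
    ye=((H>18)&(H<35)&(S>150)).astype(np.uint8)*255
    ys,xs=np.nonzero(ye); r=cv2.minAreaRect(np.c_[xs,ys].astype(np.float32)); print("keeper",back(cv2.boxPoints(r)).round(1).tolist()); print(onplane(f,back(cv2.boxPoints(r)),79).round(1)[:,:2].tolist())
    dk=((V<135)&(S<90)&(cv2.dilate(ye,np.ones((25,25)))==0)&(cv2.dilate(bl,np.ones((15,15)))==0)).astype(np.uint8)
    n,l,st,c=cv2.connectedComponentsWithStats(dk)
    for i in range(1,n):
        if st[i,4]>400: print("dark",st[i,4]/64,back(c[i]).round(1),onplane(f,back(c[i]),40).round(1)[0,:2])
    w=((V>170)&(S<50)).astype(np.uint8)
    n,l,st,c=cv2.connectedComponentsWithStats(w)
    for i in range(1,n):
        if 300<st[i,4]<100000: print("white",st[i,4]/64,back(c[i]).round(1),[onplane(f,back(c[i]),z).round(1)[0,:2].tolist() for z in(64,74,86)])
E
```

```text
top standquad [[274.1, 197.4], [369.3, 213.4], [362.1, 265.1], [264.2, 248.8]]
[[658.6, 171.8], [616.3, -105.5], [464.9, -85.9], [506.1, 194.4]]
plate [[334.1, 217.6], [359.6, 226.4], [348.1, 258.4], [322.3, 249.2]]
[[596.3, -3.6], [571.9, -76.4], [479.2, -45.0], [504.1, 27.9]]
keeper [[279.6, 201.9], [288.2, 201.9], [288.2, 226.9], [279.6, 226.9]]
[[635.2, 152.0], [635.7, 127.5], [563.1, 125.1], [562.6, 149.4]]
dark 163.125 [326.9 248.6] [510.5  14.9]
dark 16.109375 [280.8 200.4] [650.  151.9]
dark 103.34375 [302.9 213.9] [611.1  86.4]
dark 12.296875 [285.  228.6] [566.6 136.8]
dark 95.609375 [321. 231.] [561.4  33.1]
dark 62.40625 [297.6 240.8] [531.3  99.3]
dark 13.796875 [348.4 242.6] [529.3 -46.3]
dark 6.4375 [270.6 243. ] [523.4 176.6]
dark 10.734375 [345.5 262.6] [471.1 -38.8]
white 16.375 [283.2 221.1] [[583.1, 140.8], [580.8, 140.1], [578.1, 139.2]]
white 10.84375 [336.7 221. ] [[586.3, -11.3], [584.0, -11.2], [581.2, -11.0]]
white 56.953125 [334.3 234.2] [[547.9, -5.3], [545.9, -5.2], [543.4, -5.1]]
white 123.03125 [347.2 237.8] [[538.2, -41.9], [536.2, -41.5], [533.7, -41.
[... 643 characters left out ...]
37.9] [486.9 -17.4]
dark 191.328125 [296.  249.7] [553.8  24.9]
dark 125.015625 [273.4 268.2] [609.3  86.9]
dark 23.09375 [260.4 271. ] [642.6  96.5]
dark 78.015625 [303.3 273.1] [530.  100.5]
dark 133.78125 [277.4 287. ] [594.  144.8]
dark 12.46875 [258.6 291. ] [640.6 158. ]
dark 12.3125 [304.9 298.7] [522.2 177.5]
white 93.796875 [304.5 220.4] [[534.1, -59.0], [533.3, -50.5], [532.4, -40.3]]
white 45.984375 [299.5 233.7] [[545.4, -11.5], [544.6, -3.5], [543.5, 6.2]]
white 6.140625 [285.3 233.8] [[583.8, -10.3], [582.5, -2.3], [581.1, 7.3]]
white 7.90625 [312.5 241.8] [[508.9, 15.5], [508.4, 23.2], [507.8, 32.6]]
white 20.28125 [283.1 275.8] [[579.2, 126.4], [578.0, 133.1], [576.6, 141.2]]
```

```bash
python3 - <<'E'
from meas import *
M=[[78,118],[78,-168],[-78,-168],[-78,118]]
st={"top":[[658.6,171.8],[616.3,-105.5],[464.9,-85.9],[506.1,194.4],[611.1,86.4],[531.3,99.3]],
"side":[[656.4,179.5],[612,-106.5],[464.1,-80.5],[509.9,202.9],[609.3,86.9],[530,100.5]]}
S=M+[[40,25],[-40,25]]
# gauge: plate corners, dial, stud (+x: far)
G=[[52,40],[52,-45],[-52,-45],[-52,40],[0,-20],[0,18]]
ga={"top":[[596.3,-3.6],[571.9,-76.4],[479.2,-45],[504.1,27.9],[533.7,-41.1],[545.9,-5.2]],
"side":[[597.3,3.9],[572.1,-74.2],[478.4,-42.7],[502.3,36.3],[532.4,-40.3],[544.6,-3.5]]}
for n in st:
    th,t,r=kabsch(S,st[n]); print(n,"stand",th,t.round(1),r.round(1)); 
    th2,t2,r=kabsch(G,ga[n]); print("gauge",th2,t2.round(1),r.round(1))
    R=np.array([[np.cos(th),np.sin(th)],[-np.sin(th),np.cos(th)]])
    print("gauge in stand",R@(t2-t),th2-th)
    print("seats only", kabsch(S[4:],st[n][4:]))
    print("home dial",R.T@[0,-20]+t,"post",R.T@[0,72]+t)
s=arm.sense(); import scipy.spatial.transform as T
q=s["eef_rot"];R=T.Rotation.from_quat(q[[1,2,3,0]]).as_matrix();print(R.round(4),s["ee_pos"],s["t"])
E
```

```text
top stand -0.14808886775708505 [565.9  68.3] [2.6 4.3 1.  2.1 2.  1.3]
gauge -0.32744626899646173 [539.2 -22. ] [5.7 5.3 4.7 4.9 1.  1. ]
gauge in stand [-13.16485421 -93.29530347] -0.17935740123937668
seats only (np.float64(-0.16026769116132522), array([567.21043818,  68.170385  ]), array([0.41797249, 0.41797249]))
home dial [562.99527113  48.54435987] post [576.56970447 139.53740774]
side stand -0.16051773476334918 [564.9  72. ] [5.6 3.1 3.1 3.6 3.5 2.7]
gauge -0.31732688763042693 [538.5 -18.2] [3.1 3.4 3.9 0.8 3.1 2.5]
gauge in stand [-11.71607791 -93.28112569] -0.15680915286707775
seats only (np.float64(-0.16984827501823987), array([565.42417977,  69.05973938]), array([0.22887644, 0.22887644]))
home dial [561.75199142  52.28331222] post [576.45628767 143.10062154]
[[ 9.005e-01  4.348e-01 -1.000e-04]
 [ 4.348e-01 -9.005e-01  4.000e-04]
 [ 1.000e-04 -4.000e-04 -1.000e+00]] [ 239.12128975 -495.18306264  218.4514061 ] 0.35
```

Call:
play_rows --deltas '[{"dx": 30,"dy": -18,"dz": 0,"rz": -0.1},{"dx": 60,"dy": -36,"dz": 0,"rz": -0.2},{"dx": 90,"dy": -54,"dz": 0,"rz": -0.3},{"dx": 120,"dy": -72,"dz": 0,"rz": -0.4},{"dx": 150,"dy": -90,"dz": 0,"rz": -0.5},{"dx": 180,"dy": -108,"dz": 0,"rz": -0.6},{"dx": 210,"dy": -126,"dz": 0,"rz": -0.7},{"dx": 240,"dy": -144,"dz": 0,"rz": -0.8}]' --claw 1

```text
validation failed for argument at $.de...
```

```bash
cat > go.py <<'E'
from h import *
from scipy.spatial.transform import Rotation as T
def togo(target,yaw=None):
    s=arm.sense();q=s["eef_rot"];R=T.from_quat(q[[1,2,3,0]]).as_matrix()
    y=np.arctan2(R[1,1],R[0,1])
    print("t",round(s["t"],2),"pos",s["ee_pos"].round(1),"jawyaw",y.round(4),"tilt",R[:,2].round(3),"F",s["force"].round(1),"w",s["width"].round(1))
    print("delta tool",(R.T@(np.array(target)-s["ee_pos"])).round(1),"rz",None if yaw is None else -(yaw-y))
E
python3 -c "
from go import *
togo([533,-41,190],-0.325)"
```

```text
Traceback (most recent call last):
  File "go.py", line 6, in togo
    print("t",round(s["t"],2),"pos",s["ee_pos"].round(1),"jawyaw",y.round(4),"tilt",R[:,2].round(3),"F",s["force"].round(1),"w",s["width"].round(1))
                                                                                                                                ^^^^^^^^^^^^^^^^
AttributeError: 'float' object has no attribute 'round'
```

Every row probably needs all six keys.

Call:
play_rows --deltas '[{"dx": 30,"dy": -18,"dz": 0,"rx": 0,"ry": 0,"rz": -0.1},{"dx": 60,"dy": -36,"dz": 0,"rx": 0,"ry": 0,"rz": -0.2},{"dx": 90,"dy": -54,"dz": 0,"rx": 0,"ry": 0,"rz": -0.3},{"dx": 120,"dy": -72,"dz": 0,"rx": 0,"ry": 0,"rz": -0.4},{"dx": 150,"dy": -90,"dz": 0,"rx": 0,"ry": 0,"rz": -0.5},{"dx": 180,"dy": -108,"dz": 0,"rx": 0,"ry": 0,"rz": -0.6},{"dx": 210,"dy": -126,"dz": 0,"rx": 0,"ry": 0,"rz": -0.7},{"dx": 240,"dy": -144,"dz": 0,"rx": 0,"ry": 0,"rz": -0.8}]' --claw 1

```text
t: 1.15
ee_pos: [393.3, -260.0, 218.8]
eef_rot: [0.0, 0.81, 0.587, 0.0]
force: [-0.3, -0.7, 0.8]
width: 93.1
```

```bash
sed -i 's/s\["width"\].round(1)/round(float(s["width"]),1)/' go.py
python3 -c "
from go import *
togo([533,-41,190],-0.325)"
```

```text
t 1.15 pos [ 393.3 -260.   218.8] jawyaw -0.317 tilt [ 0. -0. -1.] F [-0.3 -0.7  0.8] w 93.1
delta tool [251.6  64.5  28.8] rz 0.007997522290192904
```

Call:
play_rows --deltas '[{"dx": 32,"dy": 8,"dz": 4,"rx": 0,"ry": 0,"rz": 0},{"dx": 64,"dy": 16,"dz": 8,"rx": 0,"ry": 0,"rz": 0},{"dx": 96,"dy": 24,"dz": 12,"rx": 0,"ry": 0,"rz": 0},{"dx": 128,"dy": 32,"dz": 16,"rx": 0,"ry": 0,"rz": 0},{"dx": 160,"dy": 40,"dz": 20,"rx": 0,"ry": 0,"rz": 0},{"dx": 192,"dy": 48,"dz": 24,"rx": 0,"ry": 0,"rz": 0},{"dx": 224,"dy": 56,"dz": 28,"rx": 0,"ry": 0,"rz": 0.008},{"dx": 252,"dy": 64,"dz": 28,"rx": 0,"ry": 0,"rz": 0.008}]'

```text
t: 1.95
ee_pos: [533.2, -40.7, 190.1]
eef_rot: [-0.0, 0.813, 0.582, -0.0]
force: [0.0, -0.8, -0.1]
width: 92.8
```

```bash
python3 -c "
from go import *
togo([533,-41,190],-0.325)
f=optics.grab_frame('wrist');cv2.imwrite('pics/w2.png',f['pixels'][:,:,::-1])
W=f['world_to_cam'];print(-W[:3,:3].T@W[:3,3])
print(proj(f,[[533,-41,86],[545,-5,74],[566,69,40],[577,140,86]]))"
```

```text
t 1.95 pos [533.2 -40.7 190.1] jawyaw -0.3286 tilt [-0.001  0.    -1.   ] F [ 0.  -0.8 -0.1] w 92.8
delta tool [-0.4 -0.1  0.1] rz -0.0036444973057943586
[555.81400759  23.78989313 355.91963237]
[[316.43530203 240.03349804]
 [316.07934671 180.09958787]
 [310.42486353  63.31769387]
 [285.4677539  -91.42795417]]
```

View pics/w2.png

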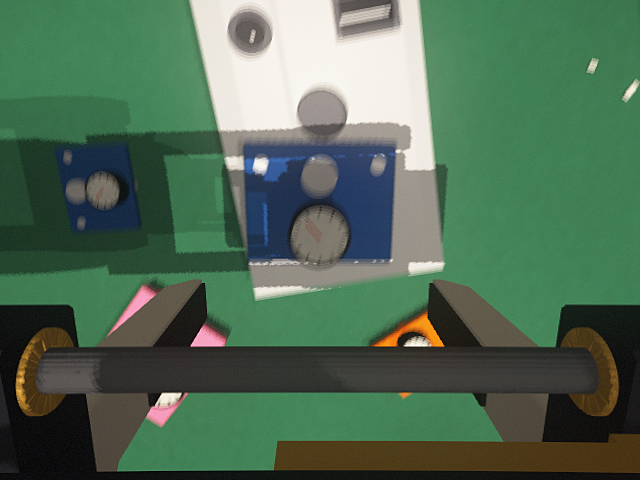

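```bash
python3 -c "
from go import *
f=optics.grab_frame('wrist');cv2.imwrite('pics/w3.png',f['pixels'][:,:,::-1])
g=cv2.cvtColor(f['pixels'],cv2.COLOR_RGB2GRAY);hsv=cv2.cvtColor(f['pixels'],cv2.COLOR_RGB2HSV)
for nm,m,zs in (('dark',((g<120)&(hsv[...,1]<60)),(40,)),('any',((hsv[...,1]<70)&(g>70)),(64,74,86))):
    n,l,st,c=cv2.connectedComponentsWithStats(m.astype(np.uint8)[:290])
    for i in range(1,n):
        if st[i,4]>250: print(nm,st[i],c[i].round(1),[onplane(f,c[i],z)[0,:2].round(1).tolist() for z in zs])
d=lambda u,z:onplane(f,[u],z)[0].round(1)
print('cone',d([251,32],40),'flat',d([322,111],40),'dial',d([319,235],86),'stud',d([319,176],74))
"
```

```text
dark [ 334    1   57   42 1470] [363.1  20.8] [[610.8, 86.1]]
dark [232  27  31  33 734] [246.9  43.2] [[531.2, 98.5]]
dark [ 234   99  147   61 1184] [315.  139.5] [[554.9, 22.8]]
dark [ 298  168   36   37 1032] [315.8 186.3] [[544.5, -9.5]]
dark [224 171  21  92 595] [237.2 204. ] [[484.0, -3.1]]
dark [  64  181   62   36 1285] [ 94.7 199.1] [[384.7, 34.4]]
dark [ 281  210  103   67 1985] [314.2 241.5] [[529.6, -49.4]]
any [  185     0   256   290 42775] [322.7 109.7] [[566.0, 39.5], [565.7, 39.1], [565.3, 38.5]]
any [ 298  168   37   37 1055] [315.9 186.1] [[545.5, -6.7], [545.9, -5.6], [546.4, -4.2]]
any [ 85 184  32  32 741] [100.8 199.2] [[401.7, 32.3], [407.1, 32.1], [413.5, 31.9]]
any [ 64 190  20  20 334] [ 74.  199.3] [[384.4, 38.1], [390.3, 37.7], [397.4, 37.2]]
any [ 288  220   57   54 2272] [316.  246.5] [[531.7, -47.6], [532.6, -45.0], [533.6, -42.0]]
any [162 279  40  11 252] [184.9 285.3] [[431.6, -44.5], [435.9, -42.1], [441.1, -39.2]]
any [433 279  39  11 259] [448.8 285.1] [[614.1, -106.3], [612.2, -101.8], [609.9, -96.3]]
cone [536.4 104.1  40. ] flat [565.9  39.9  40. ] dial [538.  -35.2  86. ] stud [5.5e+02 1.0e-01 7.4e+01]
```

View pics/w3.png

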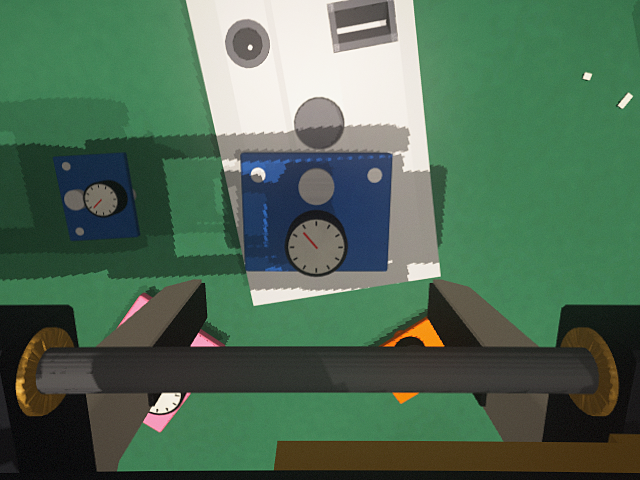

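```bash
python3 -c "
from go import *
from meas import kabsch
f=optics.grab_frame('wrist')
P=onplane(f,[[247.5,43.5],[362.5,24],[319,122.5]],40)[:,:2];print(P.round(1))
th,t,r=kabsch([[-40,25],[40,25],[0,-35]],P);print(th,t,r)
R=np.array([[np.cos(th),-np.sin(th)],[np.sin(th),np.cos(th)]])
print('home dial',R@[0,-20]+t,'y axis',R[:,1])
c=onplane(f,[[241,152],[391,152],[387,270],[247,272]],64);print(c.round(1)[:,:2])
print(np.diff(c,axis=0)[:,:2], )
s=onplane(f,[[258.5,174.5],[375,175]],64);print(s.round(1),np.arctan2(*(s[1]-s[0])[[1,0]]))
togo([533.6,-42,190],-0.325)
"
```

```text
[[530.   96. ]
 [608.4  82.3]
 [560.   31. ]]
-0.16585845620028225 [565.29944903  64.84015988] [0.14608866 0.7535261  0.82650078]
home dial [561.99746769  45.11462011] y axis [0.16509907 0.98627699]
[[503.7  29.2]
 [599.7  -3.2]
 [573.6 -82.8]
 [476.9 -51.8]]
[[ 96.01385614 -32.39228649]
 [-26.05760534 -79.5951168 ]
 [-96.70156475  31.00089438]]
[[509.5  11.3  64. ]
 [585.  -14.5  64. ]] -0.3296249741422375
t 2.1 pos [533.3 -41.1 190.4] jawyaw -0.3259 tilt [-0.  0. -1.] F [-0.6  0.3 -0.6] w 93.1
delta tool [-0.8  0.6  0.4] rz -0.0009269864595007893
```

Call:
play_rows --deltas '[{"dx": 0,"dy": 0,"dz": 20,"rx": 0,"ry": 0,"rz": 0},{"dx": 0,"dy": 0,"dz": 40,"rx": 0,"ry": 0,"rz": 0},{"dx": 0,"dy": 0,"dz": 60,"rx": 0,"ry": 0,"rz": 0},{"dx": 0,"dy": 0,"dz": 80,"rx": 0,"ry": 0,"rz": 0},{"dx": 0,"dy": 0,"dz": 100,"rx": 0,"ry": 0,"rz": 0},{"dx": 0,"dy": 0,"dz": 115,"rx": 0,"ry": 0,"rz": 0},{"dx": 0,"dy": 0,"dz": 122,"rx": 0,"ry": 0,"rz": 0},{"dx": 0,"dy": 0,"dz": 122,"rx": 0,"ry": 0,"rz": 0}]' --claw 1

```text
t: 2.9
ee_pos: [532.0, -43.0, 68.0]
eef_rot: [-0.001, 0.814, 0.581, -0.001]
force: [-0.2, 0.3, -0.2]
width: 92.7
```

```bash
python3 -c "
from go import *
togo([533.6,-41.5,68],-0.325)
f=optics.grab_frame('wrist');cv2.imwrite('pics/w4.png',f['pixels'][:,:,::-1])
f=optics.grab_frame('side');crop(f,'s4.png',240,150,400,270,5)
"
```

```text
t 2.9 pos [532. -43.  68.] jawyaw -0.3299 tilt [-0.002  0.    -1.   ] F [-0.2  0.3 -0.2] w 92.7
delta tool [ 2.   1.1 -0. ] rz -0.004947296434434423
```

View pics/w4.png

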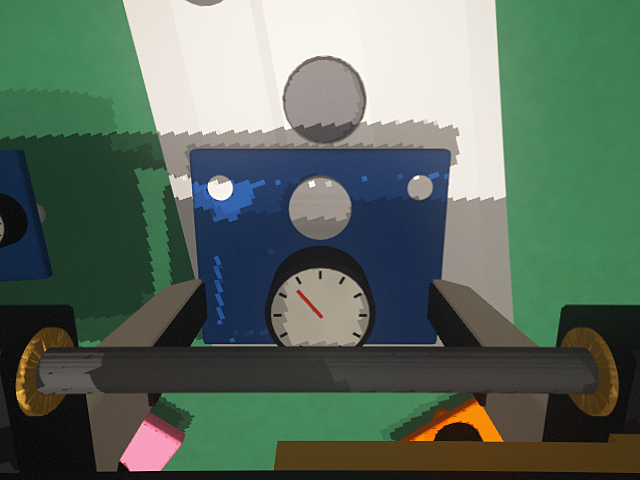

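View pics/s4.png

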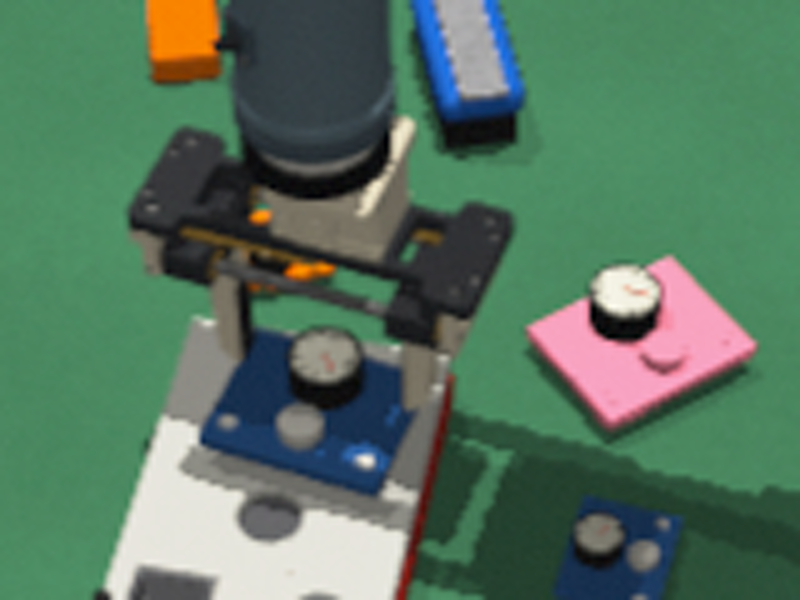

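Call:
play_rows --deltas '[{"dx": 1.5,"dy": 1,"dz": 0,"rx": 0,"ry": 0,"rz": -0.004},{"dx": 1.5,"dy": 1,"dz": 0,"rx": 0,"ry": 0,"rz": -0.004},{"dx": 1.5,"dy": 1,"dz": 0,"rx": 0,"ry": 0,"rz": -0.004},{"dx": 1.5,"dy": 1,"dz": 0,"rx": 0,"ry": 0,"rz": -0.004},{"dx": 1.5,"dy": 1,"dz": 0,"rx": 0,"ry": 0,"rz": -0.004},{"dx": 1.5,"dy": 1,"dz": 0,"rx": 0,"ry": 0,"rz": -0.004},{"dx": 1.5,"dy": 1,"dz": 0,"rx": 0,"ry": 0,"rz": -0.004},{"dx": 1.5,"dy": 1,"dz": 0,"rx": 0,"ry": 0,"rz": -0.004}]' --claw 0.35 --grip_force 20

```text
t: 3.8
ee_pos: [534.3, -41.2, 68.6]
eef_rot: [-0.0, 0.812, 0.583, -0.0]
force: [-0.5, 0.0, 0.1]
width: 41.1
```

```bash
python3 -c "
from go import *
togo([533.6,-41.5,68],-0.325)
"
```

```text
t 3.8 pos [534.3 -41.2  68.6] jawyaw -0.3248 tilt [-0.  0. -1.] F [-0.5  0.   0.1] w 41.1
delta tool [-0.5 -0.6  0.6] rz 0.00015205037468729588
```

Call:
play_rows --deltas '[{"dx": 7,"dy": 0.5,"dz": 0,"rx": 0,"ry": 0,"rz": -0.02},{"dx": 15,"dy": 1,"dz": 0,"rx": 0,"ry": 0,"rz": -0.045},{"dx": 24,"dy": 1.5,"dz": 0,"rx": 0,"ry": 0,"rz": -0.07},{"dx": 33,"dy": 2,"dz": 0,"rx": 0,"ry": 0,"rz": -0.095},{"dx": 42,"dy": 2.5,"dz": 0,"rx": 0,"ry": 0,"rz": -0.12},{"dx": 51,"dy": 3,"dz": 0,"rx": 0,"ry": 0,"rz": -0.145},{"dx": 59,"dy": 3.5,"dz": 0,"rx": 0,"ry": 0,"rz": -0.163},{"dx": 63,"dy": 3.6,"dz": 0,"rx": 0,"ry": 0,"rz": -0.163}]'

```text
t: 4.6
ee_pos: [558.1, 18.4, 68.6]
eef_rot: [-0.0, 0.762, 0.648, 0.0]
force: [-2.3, -3.4, 0.7]
width: 41.3
```

```bash
python3 -c "
from go import *
togo([562.5,47,68],-0.162)
f=optics.grab_frame('wrist');cv2.imwrite('pics/w5.png',f['pixels'][:,:,::-1])
f=optics.grab_frame('side');crop(f,'s5.png',240,150,400,320,4)
f=optics.grab_frame('top');crop(f,'t5.png',255,185,415,305,5)
"
```

```text
t 4.6 pos [558.1  18.4  68.6] jawyaw -0.1605 tilt [-0.  0. -1.] F [-2.3 -3.4  0.7] w 41.3
delta tool [29.  -0.2  0.6] rz 0.0015147782491925221
```

View pics/w5.png

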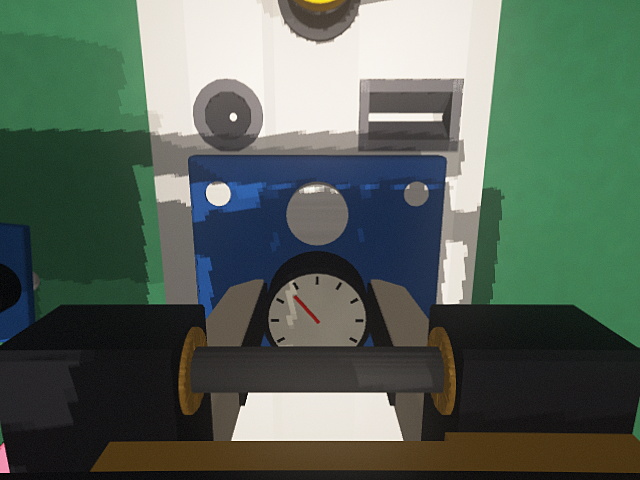

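View pics/s5.png

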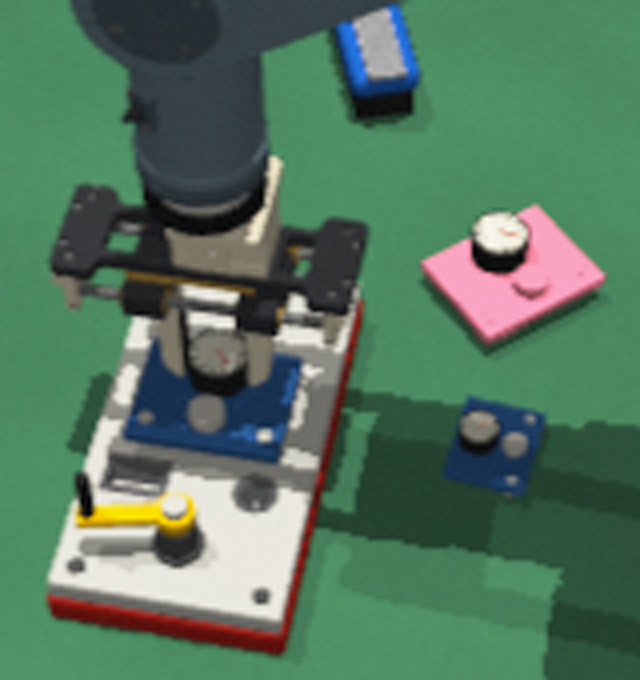

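View pics/t5.png

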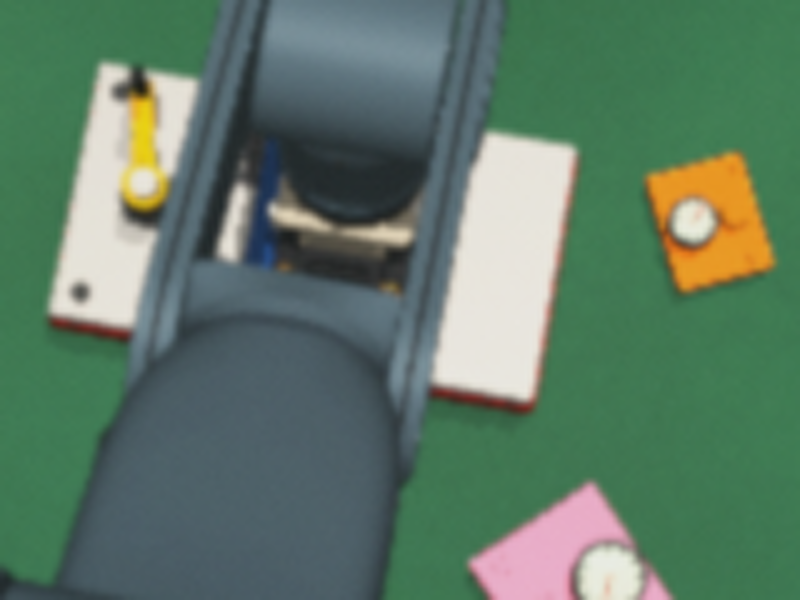

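Wrist view: the gauge is in the jaws and level. Cone seat is at (228,115), groove at (411,115), and the plate screws over the feet at (218,193) and (416,193).

```bash
python3 -c "
from go import *
from meas import kabsch
f=optics.grab_frame('wrist')
g=cv2.cvtColor(f['pixels'],cv2.COLOR_RGB2GRAY);hsv=cv2.cvtColor(f['pixels'],cv2.COLOR_RGB2HSV)
P=onplane(f,[[228,115],[411,115]],40)[:,:2];print(P.round(1),np.linalg.norm(P[1]-P[0]))
Q=onplane(f,[[218,193],[416,193.5]],64)[:,:2];print(Q.round(1),np.linalg.norm(Q[1]-Q[0]))
y=lambda A:np.arctan2(*(A[1]-A[0])[::-1])
print('seat yaw',y(P),'gauge yaw',y(Q))
print('dial',onplane(f,[[317.5,321]],86),'stud',onplane(f,[[317.5,213.5]],74))
D=P.mean(0)-Q.mean(0);print('move',D)
togo(arm.sense()['ee_pos']+np.r_[D,0],y(P))
"
```

```text
[[532.2  99.6]
 [611.7  86.7]] 80.48999950684706
[[526.4  69.1]
 [605.3  56. ]] 79.91928776497382
seat yaw -0.1620097209535391 gauge yaw -0.16441531154494443
dial [[558.6872643   17.45139595  86.        ]] stud [[565.01290226  56.1750865   74.        ]]
move [ 6.10610926 30.60557799]
t 4.8 pos [558.2  18.6  68.6] jawyaw -0.1622 tilt [ 0.001  0.002 -1.   ] F [ 0.1  3.3 -0.5] w 41.4
delta tool [31.2  1.1  0.1] rz -0.0002133299912791542
```

Call:
play_rows --deltas '[{"dx": 4,"dy": 0.2,"dz": 0,"rx": 0,"ry": 0,"rz": 0},{"dx": 9,"dy": 0.4,"dz": 0,"rx": 0,"ry": 0,"rz": 0},{"dx": 14,"dy": 0.6,"dz": 0,"rx": 0,"ry": 0,"rz": 0},{"dx": 19,"dy": 0.8,"dz": 0,"rx": 0,"ry": 0,"rz": 0},{"dx": 24,"dy": 1,"dz": 0,"rx": 0,"ry": 0,"rz": 0},{"dx": 28,"dy": 1,"dz": 0,"rx": 0,"ry": 0,"rz": 0},{"dx": 31,"dy": 1,"dz": 0,"rx": 0,"ry": 0,"rz": 0},{"dx": 31,"dy": 1,"dz": 0,"rx": 0,"ry": 0,"rz": 0}]'

```text
t: 5.6
ee_pos: [563.2, 48.7, 67.9]
eef_rot: [-0.001, 0.762, 0.648, -0.0]
force: [0.3, 1.7, -8.6]
width: 41.5
```

```bash
python3 -c "
from go import *
togo([564.3,49.2,68],-0.162)
f=optics.grab_frame('wrist');cv2.imwrite('pics/w6.png',f['pixels'][:,:,::-1])
f=optics.grab_frame('side');crop(f,'s6.png',240,180,400,320,4)
"
```

```text
t 5.6 pos [563.2  48.7  67.9] jawyaw -0.1614 tilt [-0.002  0.001 -1.   ] F [ 0.3  1.7 -8.6] w 41.5
delta tool [ 0.6  1.  -0.1] rz 0.0006382526200137684
```

View pics/w6.png

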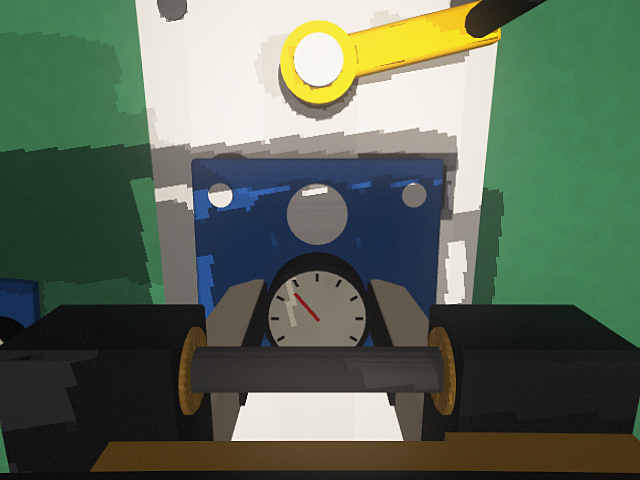

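View pics/s6.png

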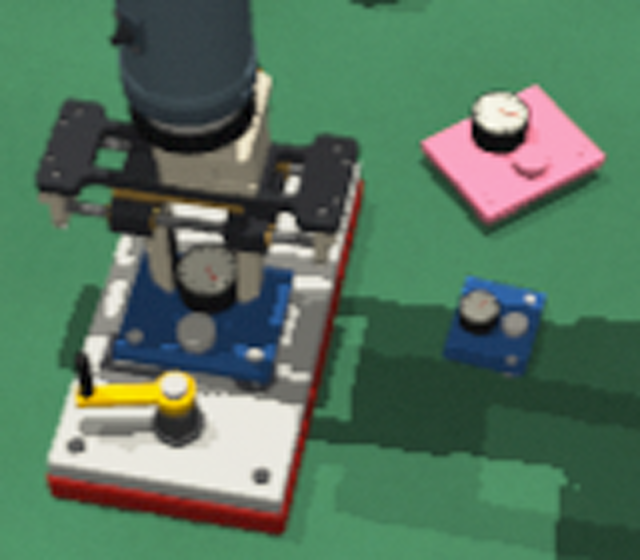

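Call:
play_rows --deltas '[{"dx": 0,"dy": 0,"dz": 1,"rx": 0,"ry": 0,"rz": 0},{"dx": 0,"dy": 0,"dz": 2,"rx": 0,"ry": 0,"rz": 0},{"dx": 0,"dy": 0,"dz": 3,"rx": 0,"ry": 0,"rz": 0},{"dx": 0,"dy": 0,"dz": 4,"rx": 0,"ry": 0,"rz": 0},{"dx": 0,"dy": 0,"dz": 5,"rx": 0,"ry": 0,"rz": 0},{"dx": 0,"dy": 0,"dz": 5,"rx": 0,"ry": 0,"rz": 0},{"dx": 0,"dy": 0,"dz": 5,"rx": 0,"ry": 0,"rz": 0},{"dx": 0,"dy": 0,"dz": 5,"rx": 0,"ry": 0,"rz": 0}]' --grip_force 15

```text
t: 6.5
ee_pos: [564.0, 47.9, 63.7]
eef_rot: [0.0, 0.762, 0.648, 0.0]
force: [1.6, 1.5, -5.9]
width: 41.4
```

Call:
play_rows --deltas '[{"dx": 0,"dy": 0,"dz": 0.5,"rx": 0,"ry": 0,"rz": 0},{"dx": 0,"dy": 0,"dz": 1,"rx": 0,"ry": 0,"rz": 0},{"dx": 0,"dy": 0,"dz": 1.5,"rx": 0,"ry": 0,"rz": 0},{"dx": 0,"dy": 0,"dz": 1.5,"rx": 0,"ry": 0,"rz": 0},{"dx": 0,"dy": 0,"dz": 1.5,"rx": 0,"ry": 0,"rz": 0},{"dx": 0,"dy": 0,"dz": 1.5,"rx": 0,"ry": 0,"rz": 0},{"dx": 0,"dy": 0,"dz": 1.5,"rx": 0,"ry": 0,"rz": 0},{"dx": 0,"dy": 0,"dz": 1.5,"rx": 0,"ry": 0,"rz": 0}]' --grip_force 6

```text
t: 7.3
ee_pos: [563.9, 47.7, 62.3]
eef_rot: [0.0, 0.762, 0.648, 0.0]
force: [-1.5, 0.7, -1.3]
width: 41.6
```

Call:
play_rows --deltas '[{"dx": 0,"dy": 0,"dz": 0,"rx": 0,"ry": 0,"rz": 0},{"dx": 0,"dy": 0,"dz": 0,"rx": 0,"ry": 0,"rz": 0},{"dx": 0,"dy": 0,"dz": 0,"rx": 0,"ry": 0,"rz": 0},{"dx": 0,"dy": 0,"dz": 0,"rx": 0,"ry": 0,"rz": 0},{"dx": 0,"dy": 0,"dz": 0,"rx": 0,"ry": 0,"rz": 0},{"dx": 0,"dy": 0,"dz": 0,"rx": 0,"ry": 0,"rz": 0},{"dx": 0,"dy": 0,"dz": 0,"rx": 0,"ry": 0,"rz": 0},{"dx": 0,"dy": 0,"dz": 0,"rx": 0,"ry": 0,"rz": 0}]' --claw 0.7

```text
t: 8.1
ee_pos: [563.9, 47.8, 62.2]
eef_rot: [0.0, 0.762, 0.648, 0.0]
force: [0.4, 0.7, 0.6]
width: 64.7
```

```bash
python3 -c "
from go import *
togo([564.3,49.2,68],-0.162)
f=optics.grab_frame('wrist');cv2.imwrite('pics/w7.png',f['pixels'][:,:,::-1])
f=optics.grab_frame('side');crop(f,'s7.png',240,180,400,320,4)
"
```

```text
t 8.1 pos [563.9  47.8  62.2] jawyaw -0.1619 tilt [ 0. -0. -1.] F [0.4 0.7 0.6] w 64.7
delta tool [ 1.5  0.2 -5.8] rz 9.489702980763903e-05
```

View pics/w7.png

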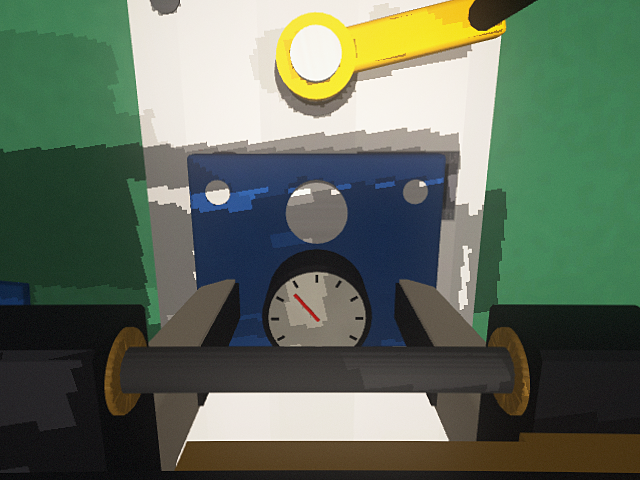

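View pics/s7.png

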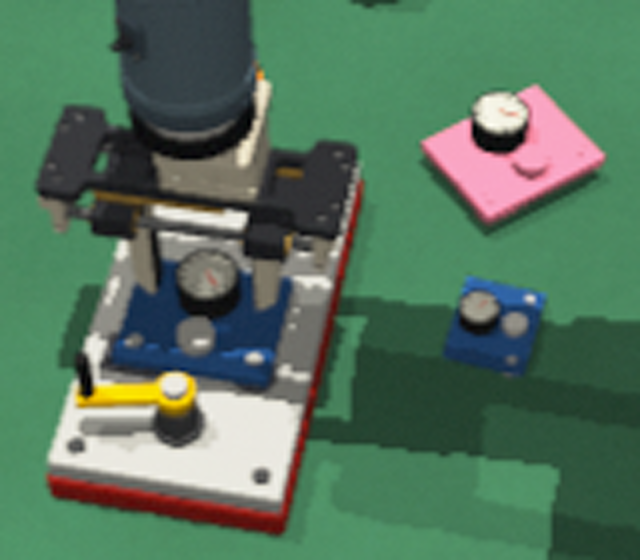

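Side view: the plate is now close to the stand top and looks level. I'll rise and check that it is home.

Call:
play_rows --deltas '[{"dx": 0,"dy": 0,"dz": -15,"rx": 0,"ry": 0,"rz": 0},{"dx": 0,"dy": 0,"dz": -30,"rx": 0,"ry": 0,"rz": 0},{"dx": 0,"dy": 0,"dz": -50,"rx": 0,"ry": 0,"rz": 0},{"dx": 0,"dy": 0,"dz": -75,"rx": 0,"ry": 0,"rz": 0},{"dx": 0,"dy": 0,"dz": -100,"rx": 0,"ry": 0,"rz": 0},{"dx": 0,"dy": 0,"dz": -118,"rx": 0,"ry": 0,"rz": 0},{"dx": 0,"dy": 0,"dz": -118,"rx": 0,"ry": 0,"rz": 0},{"dx": 0,"dy": 0,"dz": -118,"rx": 0,"ry": 0,"rz": 0}]'

```text
t: 9.0
ee_pos: [563.7, 47.8, 179.8]
eef_rot: [0.0, 0.762, 0.648, 0.0]
force: [-0.7, -0.3, -0.5]
width: 65.0
```

```bash
python3 -c "
from go import *
togo([564.3,49.2,68],-0.162)
f=optics.grab_frame('wrist');cv2.imwrite('pics/w8.png',f['pixels'][:,:,::-1])
f=optics.grab_frame('side');crop(f,'s8.png',240,180,400,320,4)
"
```

```text
t 9.0 pos [563.7  47.8 179.8] jawyaw -0.162 tilt [ 0. -0. -1.] F [-0.7 -0.3 -0.5] w 65.0
delta tool [  1.5   0.3 111.8] rz 1.9165246981811546e-05
```

View pics/w8.png

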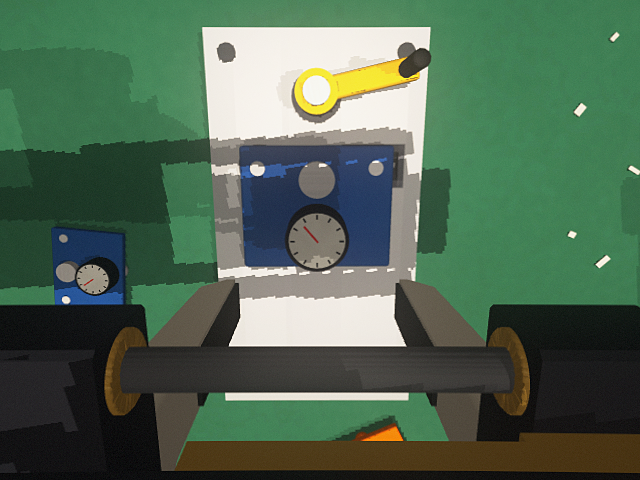

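View pics/s8.png

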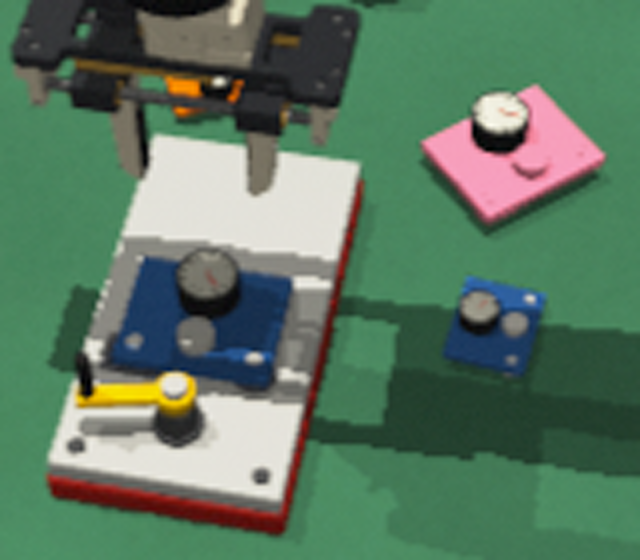

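```bash
python3 -c "
from go import *
from meas import kabsch
f=optics.grab_frame('wrist');g=optics.grab_frame('side')
def tri(a,b):
    A=[];
    for F,u in((f,a),(g,b)):
        p=unpix(F,[u])[0];W=np.array(F['world_to_cam'])
        A+= [p[0]*W[2]-W[0],p[1]*W[2]-W[1]]
    A=np.array(A);X=np.linalg.lstsq(A[:,:3],-A[:,3],rcond=None)[0];return X.round(1)
sc=lambda x,y:[240+(x+.5)/4-.5,180+(y+.5)/4-.5]
print('dial top',tri([317,242],sc(208,275)),'hub',tri([316,90],sc(175,386)))
print('stud',tri([317,180],sc(196,335)),'pin top',tri([422,57],sc(81,357)))
P=onplane(f,[[203,27],[431,27],[408,400],[225,400]],40)[:,:2];print(kabsch([[-78,118],[78,118],[78,-168],[-78,-168]],P))
th,t,_=kabsch([[-78,118],[78,118],[78,-168],[-78,-168]],P)
R=np.array([[np.cos(th),-np.sin(th)],[np.sin(th),np.cos(th)]])
for n,u,z in(('dial',[317,242],79),('stud',[317,180],67),('sc',[257.5,169],57),('sg',[376,168.5],57),('hub',[316,90],86),('pintop',[422,57],119),('pinbase',[408,71],79),('c1',[242,144],57),('c2',[394,145],57),('c3',[390,266],57),('c4',[246,265],57)):
    p=onplane(f,[u],z)[0,:2];print(n,p.round(1),'stand',(R.T@(p-t)).round(1))
print('post',R@[0,72]+t,'end pin',R@[0,18]+t)
"
```

```text
dial top [562.6  45.6  72.9] hub [576.9 138.8  81.1]
stud [568.7  84.5  59.6] pin top [631.5 142.4 116.1]
(np.float64(-0.16275090569458), array([566.04749179,  67.71335248]), array([5.11515654, 5.00489355, 5.07660769, 4.64163245]))
dial [563.   47.2] stand [  0.4 -20.7]
stud [569.2  85.4] stand [ 0.3 17.9]
sc [530.8  98. ] stand [-39.7  24.1]
sg [609.3  85.5] stand [39.8 24.6]
hub [577.4 138.4] stand [-0.3 71.6]
pintop [631. 142.] stand [52.1 83.8]
pinbase [632.2 140.6] stand [53.5 82.6]
c1 [523.9 115.6] stand [-49.4  40.5]
c2 [623.   98.8] stand [51.2 39.9]
c3 [610.5  15.8] stand [ 52.2 -44. ]
c4 [509.5  33. ] stand [-50.2 -43.4]
post [577.71389439 138.76189258] end pin [568.96409244  85.4754875 ]
```

Wrist view: dial (317,242), stud (317,180) and screws all map to their home positions in the stand frame within about 1 mm. The triangulated dial height is about 7 mm lower than when parked, using the hub as reference, so the gauge is home. The keeper is at about 1.79 rad with its pin at roughly (631.3, 141.9).

Call:
play_rows --deltas '[{"dx": 13,"dy": 6,"dz": 0,"rx": 0,"ry": 0,"rz": 0},{"dx": 28,"dy": 13,"dz": 5,"rx": 0,"ry": 0,"rz": 0},{"dx": 45,"dy": 22,"dz": 10,"rx": 0,"ry": 0,"rz": 0},{"dx": 62,"dy": 31,"dz": 15,"rx": 0,"ry": 0,"rz": 0},{"dx": 79,"dy": 40,"dz": 20,"rx": 0,"ry": 0,"rz": 0},{"dx": 95,"dy": 47,"dz": 25,"rx": 0,"ry": 0,"rz": 0},{"dx": 104,"dy": 51.5,"dz": 30,"rx": 0,"ry": 0,"rz": 0},{"dx": 104,"dy": 51.5,"dz": 30,"rx": 0,"ry": 0,"rz": 0}]' --claw 0.45

```text
t: 10.0
ee_pos: [631.5, 143.7, 148.6]
eef_rot: [-0.001, 0.761, 0.648, -0.001]
force: [0.0, -0.3, 0.2]
width: 41.9
```

```bash
python3 -c "
from go import *
togo([631.3,141.9,92],-0.162)
f=optics.grab_frame('wrist');cv2.imwrite('pics/w9.png',f['pixels'][:,:,::-1])
f=optics.grab_frame('side');crop(f,'s9.png',220,180,380,320,4)
"
```

```text
t 10.0 pos [631.5 143.7 148.6] jawyaw -0.1601 tilt [-0.002  0.    -1.   ] F [ 0.  -0.3  0.2] w 41.9
delta tool [-1.8  0.2 56.6] rz 0.001898068373398315
```

View pics/s9.png

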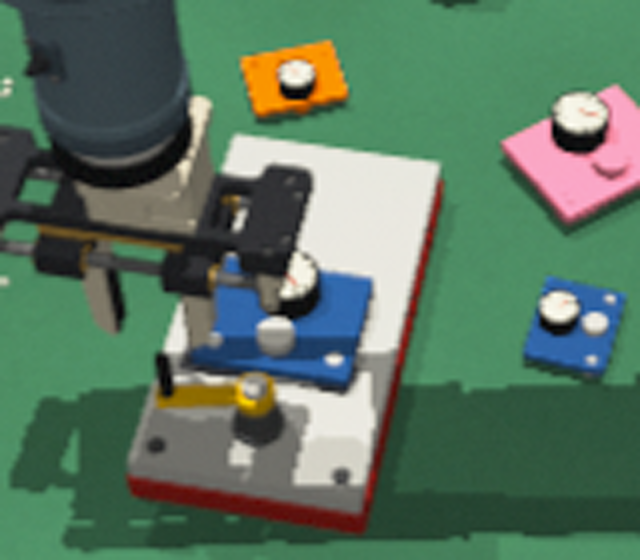

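View pics/w9.png

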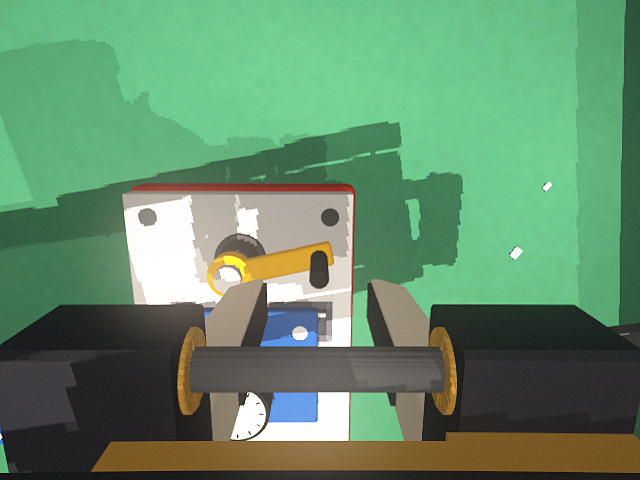

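```bash
python3 -c "
from go import *
f=optics.grab_frame('wrist')
print(onplane(f,[[319,283]],119),onplane(f,[[319,255]],79))
togo([631.3,141.9,92],-0.162)
"
```

```text
[[631.98104967 138.42957518 119.        ]] [[632.52832481 140.98636915  79.        ]]
t 10.15 pos [631.2 141.8 150.1] jawyaw -0.1619 tilt [-0. -0. -1.] F [ 0.2 -0.1  1. ] w 42.1
delta tool [ 0.1  0.1 58.1] rz 7.946623577234635e-05
```

Call:
play_rows --deltas '[{"dx": 0,"dy": 0.5,"dz": 10,"rx": 0,"ry": 0,"rz": 0},{"dx": -0.5,"dy": 0.5,"dz": 20,"rx": 0,"ry": 0,"rz": 0},{"dx": -0.5,"dy": 0.5,"dz": 30,"rx": 0,"ry": 0,"rz": 0},{"dx": -0.5,"dy": 0.5,"dz": 40,"rx": 0,"ry": 0,"rz": 0},{"dx": -0.5,"dy": 0.5,"dz": 50,"rx": 0,"ry": 0,"rz": 0},{"dx": -0.5,"dy": 0.5,"dz": 56,"rx": 0,"ry": 0,"rz": 0},{"dx": -0.5,"dy": 0.5,"dz": 57,"rx": 0,"ry": 0,"rz": 0},{"dx": -0.5,"dy": 0.5,"dz": 57,"rx": 0,"ry": 0,"rz": 0}]'

```text
t: 10.95
ee_pos: [631.9, 141.5, 93.0]
eef_rot: [-0.0, 0.762, 0.648, -0.0]
force: [0.1, -0.4, 0.1]
width: 42.0
```

Call:
play_rows --deltas '[{"dx": 0,"dy": 0,"dz": 0,"rx": 0,"ry": 0,"rz": 0},{"dx": 0,"dy": 0,"dz": 0,"rx": 0,"ry": 0,"rz": 0},{"dx": 0,"dy": 0,"dz": 0,"rx": 0,"ry": 0,"rz": 0},{"dx": 0,"dy": 0,"dz": 0,"rx": 0,"ry": 0,"rz": 0},{"dx": 0,"dy": 0,"dz": 0,"rx": 0,"ry": 0,"rz": 0},{"dx": 0,"dy": 0,"dz": 0,"rx": 0,"ry": 0,"rz": 0},{"dx": 0,"dy": 0,"dz": 0,"rx": 0,"ry": 0,"rz": 0},{"dx": 0,"dy": 0,"dz": 0,"rx": 0,"ry": 0,"rz": 0}]' --claw 0.05 --grip_force 20

```text
t: 11.75
ee_pos: [632.1, 141.5, 93.4]
eef_rot: [0.0, 0.762, 0.648, 0.0]
force: [0.8, 0.0, 1.5]
width: 9.6
```

```bash
python3 -c "
from go import *
togo([631.3,141.9,92],-0.162)
f=optics.grab_frame('wrist');cv2.imwrite('pics/w10.png',f['pixels'][:,:,::-1])
p=np.array([577.6,138.7])
a=np.arange(1.786,-0.01,-1.786/16)
s=arm.sense();q=s['eef_rot'];R=T.from_quat(q[[1,2,3,0]]).as_matrix()
for k in a:
    ph=k-np.pi/2-0.1625; w=p+54*np.array([np.cos(ph),np.sin(ph)])
    print(round(k,3),w.round(1),(R.T@np.r_[w-s['ee_pos'][:2],0]).round(1))
"
```

```text
t 11.75 pos [632.1 141.5  93.4] jawyaw -0.162 tilt [ 0.001  0.    -1.   ] F [0.8 0.  1.5] w 9.6
delta tool [ 0.2 -0.9  1.4] rz 1.567394668150479e-05
1.786 [631.5 141.5] [-0.1 -0.6 -0. ]
1.674 [631.5 135.5] [-6.   0.4 -0. ]
1.563 [630.8 129.5] [-12.    0.7  -0. ]
1.451 [629.5 123.7] [-18.1   0.3  -0. ]
1.339 [627.5 118. ] [-24.   -0.8  -0. ]
1.228 [624.8 112.6] [-29.8  -2.5  -0. ]
1.116 [621.6 107.5] [-35.3  -4.8  -0. ]
1.005 [617.9 102.7] [-40.6  -7.8  -0. ]
0.893 [613.6  98.5] [-45.5 -11.3  -0. ]
0.781 [608.9  94.7] [-49.9 -15.3  -0. ]
0.67 [603.8  91.5] [-53.9 -19.8  -0. ]
0.558 [598.4  88.9] [-57.4 -24.8  -0. ]
0.446 [592.7  86.9] [-60.3 -30.   -0. ]
0.335 [586.9  85.5] [-62.6 -35.6  -0. ]
0.223 [580.9  84.8] [-64.2 -41.4  -0. ]
0.112 [574.9  84.8] [-65.2 -47.4  -0. ]
-0.0 [568.9  85.4] [-65.6 -53.4  -0. ]
```

View pics/w10.png

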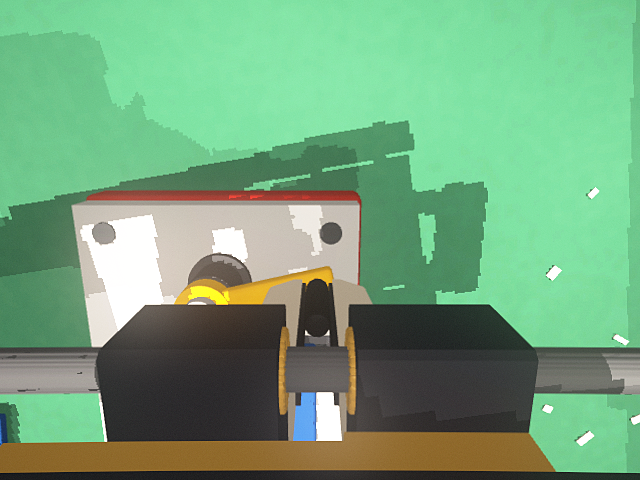

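Width is 9.6 mm and the wrist view shows the pin at (318,290) between the pads. Now I'll follow the arc.

Call:
play_rows --deltas '[{"dx": -6,"dy": 0.8,"dz": 0,"rx": 0,"ry": 0,"rz": 0},{"dx": -12,"dy": 1,"dz": 0,"rx": 0,"ry": 0,"rz": 0},{"dx": -18,"dy": 0.5,"dz": 0,"rx": 0,"ry": 0,"rz": 0},{"dx": -24,"dy": -0.6,"dz": 0,"rx": 0,"ry": 0,"rz": 0},{"dx": -30,"dy": -2.4,"dz": 0,"rx": 0,"ry": 0,"rz": 0},{"dx": -35.3,"dy": -4.7,"dz": 0,"rx": 0,"ry": 0,"rz": 0},{"dx": -40.6,"dy": -7.7,"dz": 0,"rx": 0,"ry": 0,"rz": 0},{"dx": -45.5,"dy": -11.2,"dz": 0,"rx": 0,"ry": 0,"rz": 0}]'

```text
t: 12.6
ee_pos: [616.3, 96.9, 93.5]
eef_rot: [0.002, 0.762, 0.647, 0.002]
force: [9.2, -2.4, -4.9]
width: 9.4
```

```bash
python3 -c "
from go import *
togo([568.9,85.4,93],-0.162)
f=optics.grab_frame('side');crop(f,'s11.png',220,180,380,320,4)
p=np.array([577.6,138.7])
s=arm.sense();q=s['eef_rot'];R=T.from_quat(q[[1,2,3,0]]).as_matrix()
d=s['ee_pos'][:2]-p;print(np.hypot(*d),np.arctan2(d[1],d[0])+np.pi/2+.1625)
for k in np.linspace(.893,0,9)[1:]:
    ph=k-np.pi/2-0.1625; w=p+54*np.array([np.cos(ph),np.sin(ph)])
    print(round(k,3),w.round(1),(R.T@np.r_[w-s['ee_pos'][:2],0]).round(1))
"
```

```text
t 12.6 pos [616.3  96.9  93.5] jawyaw -0.1627 tilt [ 0.006 -0.001 -1.   ] F [ 9.2 -2.4 -4.9] w 9.4
delta tool [-19.  -44.9   0.3] rz -0.000725053224400779
57.08373813543534 0.8920902930531373
0.781 [608.9  94.7] [-2.5 -6.4 -0. ]
0.67 [603.8  91.5] [ -6.5 -10.9  -0.1]
0.558 [598.4  88.9] [-10.  -15.8  -0.1]
0.446 [592.7  86.9] [-12.9 -21.1  -0.1]
0.335 [586.9  85.5] [-15.2 -26.7  -0.1]
0.223 [580.9  84.8] [-16.8 -32.5  -0.2]
0.112 [574.9  84.8] [-17.8 -38.4  -0.2]
0.0 [568.9  85.4] [-18.2 -44.4  -0.2]
```

View pics/s11.png

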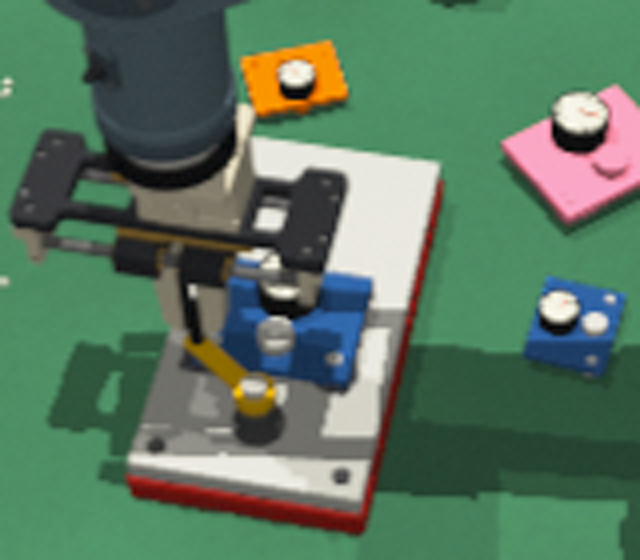

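Call:
play_rows --deltas '[{"dx": -4.4,"dy": -4,"dz": 0,"rx": 0,"ry": 0,"rz": 0},{"dx": -8.4,"dy": -8.5,"dz": 0,"rx": 0,"ry": 0,"rz": 0},{"dx": -11.9,"dy": -13.5,"dz": 0,"rx": 0,"ry": 0,"rz": 0},{"dx": -14.8,"dy": -18.7,"dz": 0,"rx": 0,"ry": 0,"rz": 0},{"dx": -17.1,"dy": -24.3,"dz": 0,"rx": 0,"ry": 0,"rz": 0},{"dx": -18.7,"dy": -30,"dz": 0,"rx": 0,"ry": 0,"rz": 0},{"dx": -19.7,"dy": -36,"dz": 0,"rx": 0,"ry": 0,"rz": 0},{"dx": -20.1,"dy": -41,"dz": 0,"rx": 0,"ry": 0,"rz": 0}]'

```text
t: 13.45
ee_pos: [571.3, 79.8, 93.6]
eef_rot: [0.004, 0.762, 0.647, -0.001]
force: [2.2, -15.3, -0.8]
width: 9.5
```

```bash
python3 -c "
from go import *
togo([568.9,85.4,93],-0.162)
f=optics.grab_frame('side');crop(f,'s12.png',220,180,380,320,4)
"
```

```text
t 13.45 pos [571.3  79.8  93.6] jawyaw -0.1627 tilt [ 0.003 -0.007 -1.   ] F [  2.2 -15.3  -0.8] w 9.5
delta tool [ 5.1 -3.3  0.5] rz -0.0007489482384984147
```

View pics/s12.png

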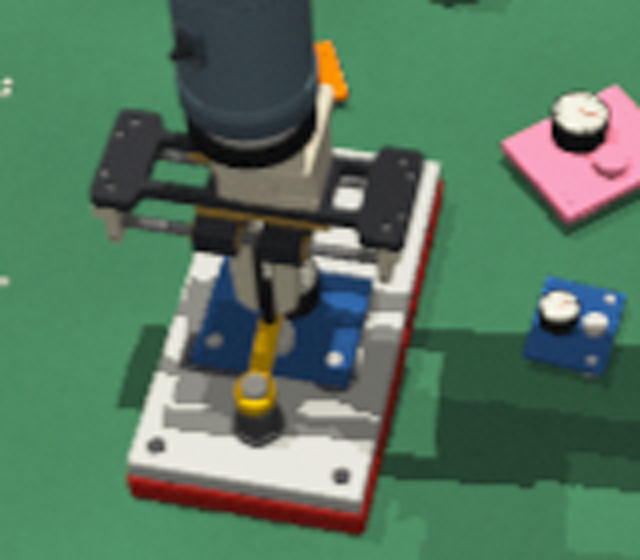

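Call:
play_rows --deltas '[{"dx": -2,"dy": -1,"dz": 0,"rx": 0,"ry": 0,"rz": 0},{"dx": -4,"dy": -2,"dz": 0,"rx": 0,"ry": 0,"rz": 0},{"dx": -5,"dy": -3,"dz": 0,"rx": 0,"ry": 0,"rz": 0},{"dx": -5,"dy": -4,"dz": 0,"rx": 0,"ry": 0,"rz": 0},{"dx": -5,"dy": -5,"dz": 0,"rx": 0,"ry": 0,"rz": 0},{"dx": -5,"dy": -5,"dz": 0,"rx": 0,"ry": 0,"rz": 0},{"dx": -5,"dy": -5,"dz": 0,"rx": 0,"ry": 0,"rz": 0},{"dx": -5,"dy": -5,"dz": 0,"rx": 0,"ry": 0,"rz": 0}]'

```text
t: 14.3
ee_pos: [568.5, 79.9, 93.5]
eef_rot: [0.003, 0.762, 0.647, 0.003]
force: [14.1, -1.3, -8.9]
width: 9.2
```

```bash
python3 -c "
from go import *
togo([568.9,85.4,93],-0.162)
f=optics.grab_frame('side');crop(f,'s13.png',260,230,340,290,10)
f=optics.grab_frame('wrist');cv2.imwrite('pics/w13.png',f['pixels'][:,:,::-1])
"
```

```text
t 14.3 pos [568.5  79.9  93.5] jawyaw -0.1627 tilt [ 0.009 -0.001 -1.   ] F [14.1 -1.3 -8.9] w 9.2
delta tool [ 5.5 -0.5  0.5] rz -0.0007075446005573305
```

View pics/s13.png

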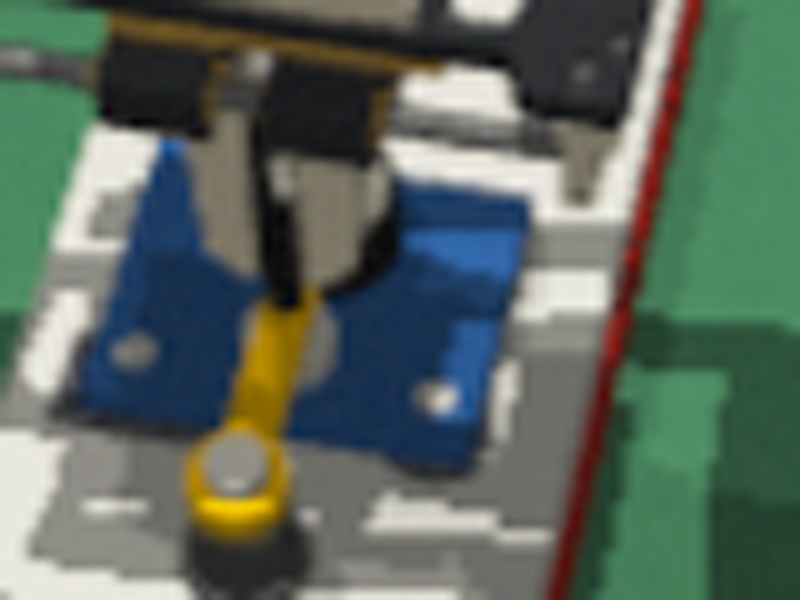

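View pics/w13.png

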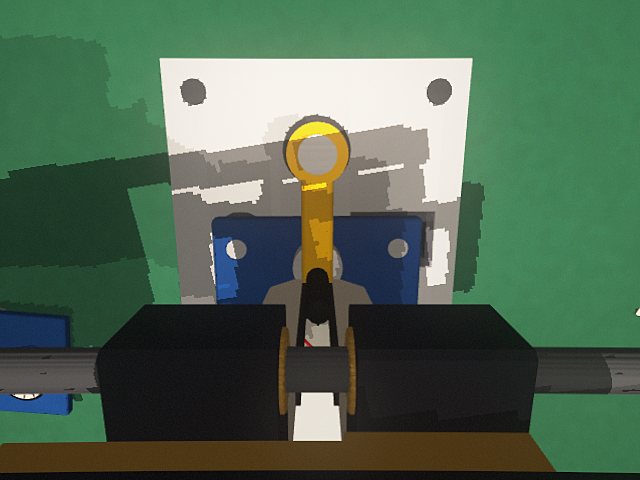

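The jaw pushes 14 N against a stop and the bar lies along the stand's y over the stud. I'll ease off slightly, open, then rise.

Call:
play_rows --deltas '[{"dx": 0,"dy": 2,"dz": 0,"rx": 0,"ry": 0,"rz": 0},{"dx": 0,"dy": 2,"dz": 0,"rx": 0,"ry": 0,"rz": 0},{"dx": 0,"dy": 2,"dz": 0,"rx": 0,"ry": 0,"rz": 0},{"dx": 0,"dy": 2,"dz": 0,"rx": 0,"ry": 0,"rz": 0},{"dx": 0,"dy": 2,"dz": 0,"rx": 0,"ry": 0,"rz": 0},{"dx": 0,"dy": 2,"dz": 0,"rx": 0,"ry": 0,"rz": 0},{"dx": 0,"dy": 2,"dz": 0,"rx": 0,"ry": 0,"rz": 0},{"dx": 0,"dy": 2,"dz": 0,"rx": 0,"ry": 0,"rz": 0}]' --claw 0.4

```text
t: 15.2
ee_pos: [565.9, 80.8, 93.2]
eef_rot: [-0.0, 0.762, 0.648, -0.0]
force: [-0.2, 0.5, 0.3]
width: 37.4
```

Call:
play_rows --deltas '[{"dx": 0,"dy": 0,"dz": -10,"rx": 0,"ry": 0,"rz": 0},{"dx": 0,"dy": 0,"dz": -25,"rx": 0,"ry": 0,"rz": 0},{"dx": 0,"dy": 0,"dz": -45,"rx": 0,"ry": 0,"rz": 0},{"dx": 0,"dy": 0,"dz": -65,"rx": 0,"ry": 0,"rz": 0},{"dx": -15,"dy": 0,"dz": -85,"rx": 0,"ry": 0,"rz": 0},{"dx": -35,"dy": 0,"dz": -100,"rx": 0,"ry": 0,"rz": 0},{"dx": -50,"dy": 0,"dz": -110,"rx": 0,"ry": 0,"rz": 0},{"dx": -50,"dy": 0,"dz": -110,"rx": 0,"ry": 0,"rz": 0}]'

```text
t: 16.0
ee_pos: [558.8, 29.7, 205.2]
eef_rot: [0.001, 0.763, 0.647, 0.001]
force: [0.8, -0.3, 0.3]
width: 37.2
```

```bash
python3 -c "
from go import *
togo([568.9,85.4,93],-0.162)
f=optics.grab_frame('side');crop(f,'s14.png',240,190,350,310,5);cv2.imwrite('pics/s14f.png',f['pixels'][:,:,::-1])
f=optics.grab_frame('wrist');cv2.imwrite('pics/w14.png',f['pixels'][:,:,::-1])
"
```

```text
t 16.0 pos [558.8  29.7 205.2] jawyaw -0.164 tilt [ 0.003 -0.001 -1.   ] F [ 0.8 -0.3  0.3] w 37.2
delta tool [ 56.7   0.5 112.1] rz -0.002049005299230161
```

View pics/s14.png

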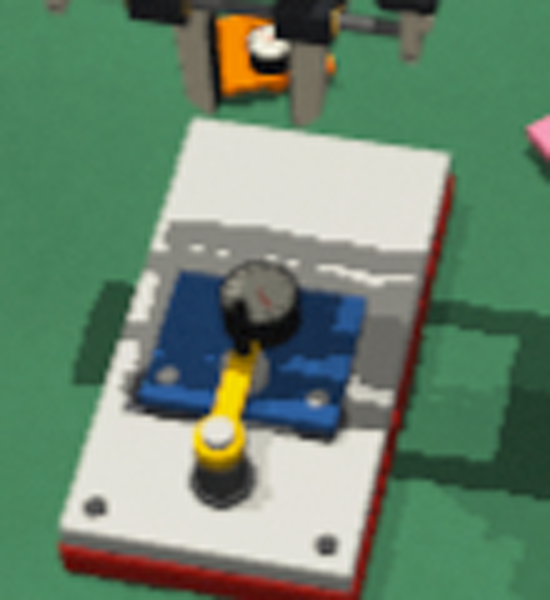

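View pics/w14.png

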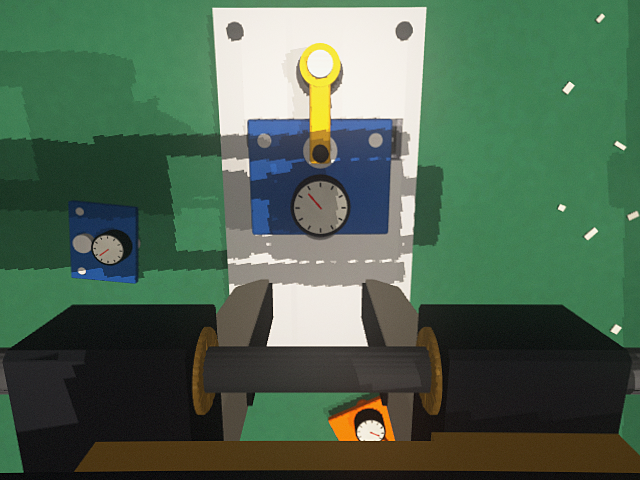

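```bash
python3 -c "
from go import *
f=optics.grab_frame('wrist');cv2.imwrite('pics/w15.png',f['pixels'][:,:,::-1])
crop(f,'w15c.png',210,0,430,250,3) if 0 else crop(f,'w15c.png',225,20,415,210,3)
P=f['pixels'];h=cv2.cvtColor(P,cv2.COLOR_RGB2HSV)
m=((h[...,0]>18)&(h[...,0]<35)&(h[...,1]>150))
for y in range(60,170,6):
    x=np.nonzero(m[y,280:360])[0]
    if len(x): print(y,280+x.min(),280+x.max(),(280+(x.min()+x.max())/2))
g=optics.grab_frame('side');a=cv2.imread('pics/side0.png');b=g['pixels'][:,:,::-1]
d=(np.abs(a.astype(int)-b).max(2)>40).astype(np.uint8);n,l,st,c=cv2.connectedComponentsWithStats(d)
print([(s.tolist()) for s in st[1:] if s[4]>25])
"
```

```text
60 302 340 321.0
66 301 341 321.0
72 302 340 321.0
78 304 337 320.5
84 310 332 321.0
90 311 331 321.0
96 311 331 321.0
102 311 331 321.0
108 311 331 321.0
114 311 331 321.0
120 311 331 321.0
126 311 330 320.5
132 312 330 321.0
138 312 330 321.0
144 311 330 320.5
150 311 330 320.5
156 312 313 312.5
162 312 329 320.5
[[324, 0, 182, 74, 4422], [245, 0, 352, 285, 40105], [254, 37, 142, 46, 1824], [268, 40, 48, 11, 153], [318, 210, 261, 133, 10893], [258, 268, 22, 14, 176], [259, 284, 20, 6, 104]]
```

View pics/w15c.png

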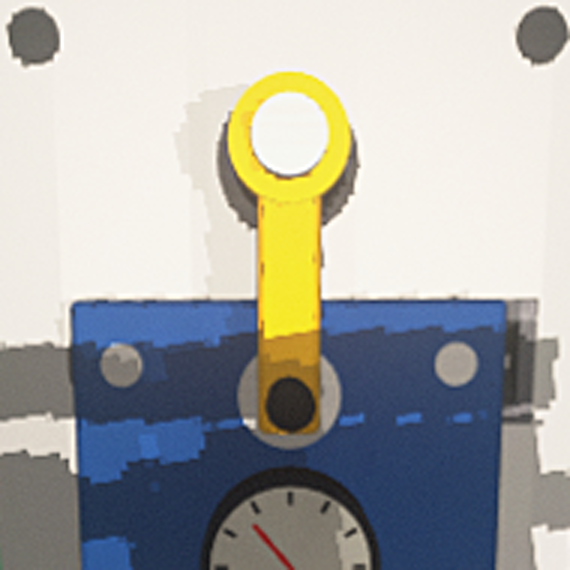

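View pics/s14f.png

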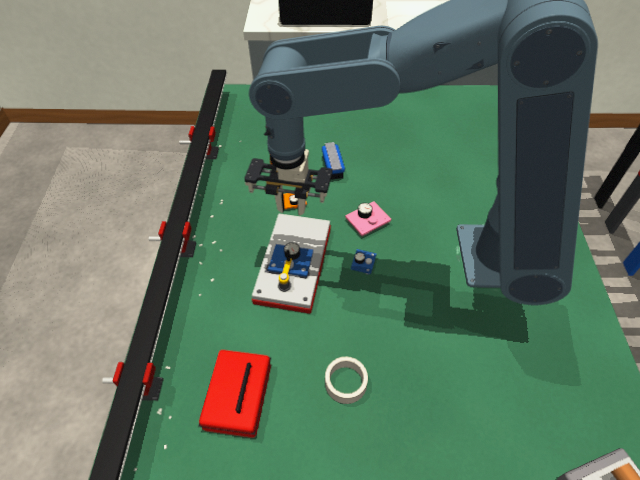

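```bash
python3 -c "
from go import *
togo([0,0,0]); print(arm.close_job())"
```

```text
t 16.2 pos [557.4  32.  202.2] jawyaw -0.162 tilt [-0.002  0.001 -1.   ] F [ 0.6 -0.9 -0.3] w 37.3
delta tool [-121.6 -544.6  203.1] rz None
the job is handed in; nothing more can be done
None
```

The gauge is home in its three seats with the keeper bar fully over the stud. I handed the job in at 16.2 s with the gripper clear of everything.

**What I did:** I gripped the dial lightly and slid the gauge along the stand, turning it about 0.16 rad to line up. Once the feet were over the seats I lowered it in and let go. For the last few millimetres, over the seat mouths, the grip carried the gauge's weight (8.6 N) and it was let down, rather than dropping in by itself. I then gripped the keeper pin, swung it from about 1.79 rad to the stop, released it and backed off.

**Last checks:**
- **Gauge home:** before the keeper move, the dial, stud and screws mapped to within about 1 mm of their home positions. Triangulated heights read about 6 mm low, and the hub read 5 mm low too. Corrected for the hub, the dial is 7 mm lower than when parked, which is home. I did not measure the gauge again after the keeper move, but it looked unmoved in the final pictures.
- **Keeper at its stop:** the jaws met about 14 N there, and the final picture shows the bar straight along the stand over the stud.
- **Other things:** a before-and-after side view shows no change at the tape or case. The brush looks unmoved by eye. The wax block was behind the arm in the last side picture, so I did not confirm it, but nothing came near it.

**Disagreements:** while the keeper swung, the pin slid about 5 mm between the pads, with side forces up to about 15 N. I corrected for it before releasing. The side camera's positions ran about 3 mm off the other views, so I used the wrist camera for final alignment.

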